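Slide a vial rack into an autosampler bay and latch it

ROBOT

A 6-joint arm with a two-finger parallel gripper is mounted at the origin on a cart in front of the work surface, level with it; the furniture and walls round the work are solid. World frame = base frame: x ahead of the robot, y to its left, z up, the work surface at z = 0. Lengths are in m, angles in rad, forces in N, time in s.
With the tool pointing down it reaches from about 0.275 to 0.85 m from the base axis. Payload 19 kg.
Tool frame: the origin (TCP) lies midway between the tips of the shut fingers; the grasp point (between the pads) lies 19 mm behind it; z points along the fingers, y is the direction in which the jaws open and shut (so a half turn about z gives the same grasp; the last joint's range is limited). The gripper opens to 85 mm and grips with 20 to 120 N. Pads are 22 mm wide; open, the fingers measure 114 mm over their backs; the gripper's body (76 mm by 85 mm) begins 54 mm behind the grasp point. The pads swing forward as they close: fully open they stand 13 mm farther back than shut.
Start: joints at [-1.484, 0.15, 1.437, -0, 1.554, -0.134], TCP at [0.126, -0.561, 0.231] pointing down, gripper open.
Joint ranges: [-2.8, 2.8], [-0.68, 2.1], [0.12, 2.68], [-1.39, 4.53], [0.16, 2.79], [-2.81, 2.81]. Speed limits (rad/s): [1.89, 1.89, 2.22, 3.01, 3.01, 3.01].

INTERFACE

Orientations are given as [roll, pitch, yaw] about the fixed x, y, z axes, in that order (R = Rz(yaw) Ry(pitch) Rx(roll)).
In Python, from plant import manip gives the robot as it stands. The module is installed in compiled form; this text tells all that it offers.
- The arm moves only by the tool servo_tool, never from a script. Its argument "targets" is a list of rows, each a list of 3 entries, a list of its own where there are three numbers: the opening, from -1 (shut) to 1 (fully open), then the shift along the world's x, y, z as a fraction of full scale, then the turn about the world's z as a fraction of full scale. In form: [[jaw, [tx, ty, tz], twist], ...]. A call has 1 to 5 rows; each row is the pose to reach, as a shift and turn from the pose measured when the call began; what a row does not reach only later rows make up. Full scale, the value 1, is 15 cm for a shift and 2 rad for a turn. A row lasts 1/8 s, in which the tool goes at most 62.5 mm and 10.7 degrees, less where a joint would pass 70% of its speed; a pose out of reach is approached as far as the arm can. A call with a number of a shift or a turn outside -1 to 1 is refused whole. A call with a gripper value outside its range is refused whole. The fingers move at their own pace and stop on an object; "grip_force" is the grip in N (left out, the last holds). Time passes only in rows, so rows that repeat a pose let the fingers close. It gives the time, the measured TCP pose, the force and the opening at its end, in the units of the state.
- manip.read_state(): the state, without advancing time (a new reading comes with each control period).
- manip.grab_frame(name): name is "scene" or "top" or "wrist"; returns (picture, depth): 420x560x3 uint8, red, green, blue; 420x560 float32, m along the optical axis (not along the pixel's ray), 0 where there is no reading.
- manip.camera_model(name): a dict with "fx", "fy", "cx", "cy" (pixels), "dist" ([k1, k2, p1, p2, k3] as OpenCV has them; the pictures are not rectified), "camera_from_world" (4x4, takes a point from world to camera coordinates); the wrist camera has in their place "mount" (4x4, takes a point from camera to tool coordinates, whose origin is the TCP and whose axes are the flange's). Camera axes: x right, y down, z forward; pixel columns grow to the right and rows downward; lengths in m; the calibration is good to about 2 mm. A picture is of the moment at which its call begins: read the wrist's pose just before it. camera_model takes no time and is no camera call.
- manip.close_job(): hands the job in, once; it reports no verdict.
The state is a dict: "clock": time; "joint_positions": joint angles; "joint_velocities": joint speeds; "joint_torque": joint torques, N m; "ee_pos": TCP position; "tcp_rot": TCP orientation; "contact_force": force on the tool from outside, world axes, zero at the start; "ft_torque": the same for the moment, N m; "opening": opening from 0.0 (shut) to 1.0 (fully open).
Only numpy, scipy, OpenCV 4.12 (cv2) and the standard library are available. Lean on these libraries where they do the work, as an engineer would, in place of code of your own. Each camera call takes 0.05 s, during which the arm holds its last target.

TASK

Load the blue vial rack into the autosampler's bay by pushing with the fingertips: swing the red-knobbed latch at the mouth of the bay fully open, push the rack between the two guide rails until it is fully home against the end stop, then swing the latch closed behind it. Keep the rack flat on the worktop and do not lift or tip it, because its vials stand loosely in it, and leave the things lying around where they are.

Things in the scene. Friction and masses are not known exactly. Their poses are not given: they have to be found in the camera images.
- bay: Rack bay of a bench-top autosampler, fixed. Two bare aluminium guide rails along the bay's x, 63.5 mm apart inside, 16 mm wide, 20 mm high, open above and to -x (towards the robot); the worktop is the floor. Straight from x = +48 to -36 mm, then flaring 5 mm a side out to x = -59 mm. Origin: on the worktop, where the centre of the rack's underside lies when home; x into the bay, y left, z up.
- bay_stop (a point): Middle of the end stop's face, 43.5 mm from the bay's origin along its x, 13 mm above the worktop: an aluminium bar 26 mm high across the end of the lane that the rack's front end meets. Behind it stand the white sampler body (56 mm high, 132 mm wide, x = +55 to +121 mm in the bay's frame) and its parked needle arm, 175 mm high at x = +94 mm.
- latch (a joint): Swing latch on the left guide's mouth: steel arm 20 to 28 mm above the worktop. 0 = closed: it points to the bay's -y and bars the mouth behind the rack, inner face at x = -44.5 mm in the bay's frame. It opens outwards to the bay's -x: at 1.57 rad it points to -x, beside the lane; stop at 1.75. Starts at 0 to 0.3. No spring: friction holds it (1.3 N at the knob). Closes only if the rack is home.
- latch_pivot (a point): Upright pivot axis of the latch, fixed to the bay at x = -50.5, y = +42 mm in its frame; this point lies 28 mm above the worktop, at the top of the latch arm.
- latch_knob (a point): Middle of the latch's upright red knob: a pin 10 mm across that stands on the latch arm from 28 to 52 mm above the worktop (this point: 40 mm), 28 mm from the pivot. At joint angle a it lies in the bay's frame at x = -50.5 - 28 sin(a), y = 42 - 28 cos(a) mm. Push it from the side with a fingertip.
- rack: Blue plastic vial rack, a block 85 mm (x) by 60 mm (y) by 30 mm high, 0.25 to 0.36 kg with vials, loose on the worktop in front of the bay; fits the guides with 1.75 mm to spare a side. Origin: centre of its underside; x towards the end that enters first; a blank white label on its rear (-x) end. Six holes 20 mm deep hold four vials that reach 52 mm above the worktop. Slides by plain friction.
- sample_vial_1: Sample vial with green cap, 20 mm across, 42 mm tall, about 18 g, standing loosely in the rack's hole at x = -26.5, y = 14 mm. Origin: centre of its underside, 10 mm above the worktop; z along the vial.
- sample_vial_2: Sample vial with green cap, 20 mm across, 42 mm tall, about 18 g, standing loosely in the rack's hole at x = 0, y = -14 mm. Origin: centre of its underside, 10 mm above the worktop; z along the vial.
- sample_vial_3: Sample vial with green cap, 20 mm across, 42 mm tall, about 18 g, standing loosely in the rack's hole at x = 26.5, y = 14 mm. Origin: centre of its underside, 10 mm above the worktop; z along the vial.
- sample_vial_4: Sample vial with green cap, 20 mm across, 42 mm tall, about 18 g, standing loosely in the rack's hole at x = 26.5, y = -14 mm. Origin: centre of its underside, 10 mm above the worktop; z along the vial.
- tube_furnace_blue: Blue box furnace, fixed, 380 mm tall, right of the work: it fills x = 0.41 to 0.76 m, y = -0.70 to -0.27 m of the room. The hand starts in front of it and must come round its near left corner.
- compound_microscope: Fixed microscope left of the work, 250 mm tall: it fills x = 0.34 to 0.61 m; its stage reaches right to y = -0.01 m from 130 mm height up, and its foot to about y = -0.01 m on the worktop.
- dropper_bottle: Bystander: amber glass dropper bottle with white cap, 45 mm across, 100 mm tall. Origin: centre of its underside. To be left alone.
- beaker: Bystander: empty clear 100 ml beaker, 53 mm across, 66 mm tall. Origin: centre of its underside. To be left alone.
- lab_timer: Bystander: white digital timer lying flat, 62 x 62 x 18 mm. Origin: centre of its underside. To be left alone.
- pen: Bystander: black marker pen lying flat, 130 mm long, 12 mm thick. Origin: centre of its underside. To be left alone.

How it is judged:
On the way, in this order (a step that is already met when the one before it is completed fails the run):
1. the latch has been swung open, clear of the lane (at least 1.35 rad), with the rack still outside (value of joint latch above 1.35 rad and x of rack in the frame of bay below -0.05 m), for 0.2 s.
2. the rack is home between the guides: within 4 mm of its home spot along and across the bay, square to it within 0.07 rad and flat on the worktop (x of rack in the frame of bay between -0.004 and 0.004 m and y of rack in the frame of bay between -0.004 and 0.004 m and angle between the x axis of rack and the x axis of bay, either way round below 0.07 rad and height (world z) of rack below 0.006 m), for 0.2 s.
At the end, for the whole second after the job is handed in: The rack lies home between the guides (within 4 mm of its home spot along and across the bay, square within 0.07 rad, flat on the worktop) and at rest, the latch is closed behind it (below 0.15 rad), and all four vials stand upright, seated in their holes (all of step 2 and value of joint latch below 0.15 rad and velocity of joint latch below 0.05 rad/s and linear speed of rack below 0.01 m/s and angle between each of sample_vial_1, sample_vial_2, sample_vial_3, sample_vial_4's own z axis and vertical below 0.25 rad and z of each of sample_vial_1, sample_vial_2, sample_vial_3, sample_vial_4 in the frame of rack below 0.014 m and horizontal distance between each of sample_vial_1, sample_vial_2, sample_vial_3, sample_vial_4 and rack below 0.036 m); the robot touches nothing.
It fails at once if the rack is lifted off the worktop (more than 10 mm) (height (world z) of rack above 0.01 m).
It fails at once if the rack is tipped (more than 0.2 rad) (angle between rack's own z axis and vertical above 0.2 rad).
It fails at once if a vial is pulled or knocked out of its hole (raised more than 8 mm or tilted more than 0.35 rad) (z of any of sample_vial_1, sample_vial_2, sample_vial_3, sample_vial_4 in the frame of rack above 0.018 m or angle between any of sample_vial_1, sample_vial_2, sample_vial_3, sample_vial_4's own z axis and vertical above 0.35 rad).
It fails at once if a bystander is moved (more than 25 mm) (distance of any of dropper_bottle, beaker, lab_timer, pen from where it was at the start of the episode above 0.025 m).
It also fails if it takes over 72 s, if anything falls off the work surface, if the arm or the gripper's body presses on something with over 40 N, if the wrist force passes 120 N, or if a joint passes its speed limit or range.

## Working session

There is one attempt and no reset: what is moved stays moved. The work goes in short steps, Python scripts to look and compute and a tool call to move; the robot and the scene stay as the last step left them, time stands still between calls to the robot, and variables do not carry over. Pictures are saved under pics/ and viewed, and the job is handed in when it is done.

Besides the shell and the picture viewer there is one more tool, called after "Emit:" as a command line: name --argument value ..., lists and objects as JSON in quotes. servo_tool: Moves the arm, as the interface text tells. Shift numbers are shares of 15 cm and turn numbers shares of 2 rad, none past 1 either way. Its arguments: {"type":"object","properties":{"targets":{"type":"array"},"grip_force":{"type":"number"}},"required":["targets"]}

```bash
mkdir -p pics; cat > h.py <<'E'
import numpy as np, cv2
from plant import manip
def snap(name,fn):
    im,d=manip.grab_frame(name); cv2.imwrite('pics/'+fn+'.png',im[:,:,::-1]); np.savez('pics/'+fn+'.npz',im=im,d=d); return im,d
def K(m): return np.array([[m['fx'],0,m['cx']],[0,m['fy'],m['cy']],[0,0,1.]]),np.array(m['dist'],float)
def cast(name,uv,z,T=None):
    m=manip.camera_model(name); k,ds=K(m)
    if T is None: T=np.linalg.inv(np.array(m['camera_from_world']))
    p=cv2.undistortPoints(np.array(uv,float).reshape(-1,1,2),k,ds).reshape(-1,2)
    r=np.c_[p,np.ones(len(p))]@T[:3,:3].T; o=T[:3,3]
    return o+r*((z-o[2])/r[:,2])[:,None]
def proj(name,P):
    m=manip.camera_model(name); k,ds=K(m); T=np.array(m['camera_from_world'])
    return cv2.projectPoints(np.array(P,float).reshape(-1,1,3),cv2.Rodrigues(T[:3,:3])[0],T[:3,3],k,ds)[0].reshape(-1,2)
E
python3 - <<'E'
from h import *
s=manip.read_state(); print({k:np.round(v,3) for k,v in s.items()})
snap('top','top0'); snap('scene','scene0')
for n in ('top','scene'):
    m=manip.camera_model(n); print(n,np.round(np.linalg.inv(m['camera_from_world']),3),m['fx'])
E
```

```text
{'clock': np.float64(0.0), 'joint_positions': array([-1.484,  0.151,  1.438, -0.   ,  1.554, -0.134]), 'joint_velocities': array([-0.002, -0.001,  0.001,  0.001, -0.   , -0.   ]), 'joint_torque': array([-1.0000e-03, -7.1304e+01, -5.7088e+01, -0.0000e+00,  9.0000e-03,
        0.0000e+00]), 'ee_pos': array([ 0.126, -0.561,  0.231]), 'tcp_rot': array([-3.14 , -0.   ,  0.221]), 'contact_force': array([ 0.298, -0.516,  0.597]), 'ft_torque': array([-0.013,  0.015,  0.045]), 'opening': np.float64(1.001)}
top [[ 0.002 -0.992  0.129  0.269]
 [-1.    -0.     0.014 -0.133]
 [-0.013 -0.129 -0.992  1.469]
 [ 0.     0.     0.     1.   ]] 496.3827723276529
scene [[-0.    -0.399  0.917 -0.613]
 [-1.    -0.005 -0.002 -0.113]
 [ 0.006 -0.917 -0.399  0.549]
 [ 0.     0.     0.     1.   ]] 453.60810998087834
```

View pics/top0.png

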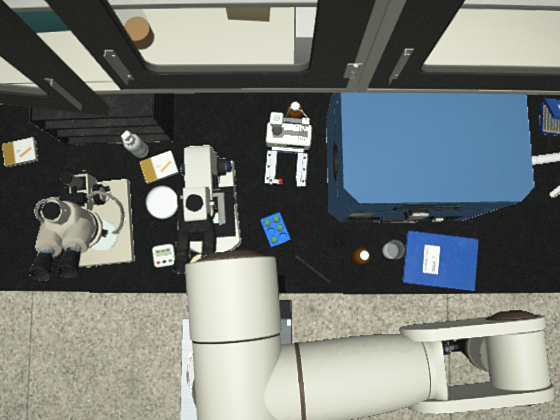

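View pics/scene0.png

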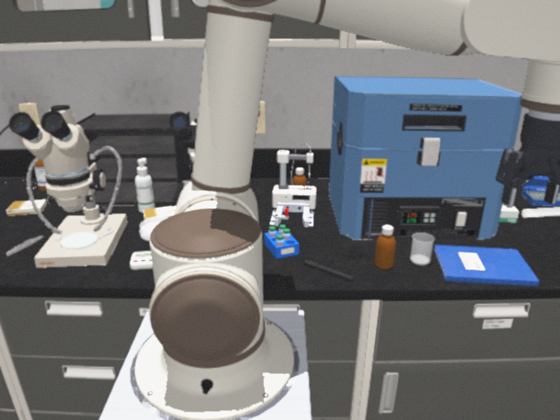

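The top view shows the blue rack at about (275,229), the bay rails at (270–305, 150–185), the red knob near (279,181), the pen at (312,268), the bottle at (361,256) and the beaker at (393,249). I'll zoom in for measurements.

```bash
python3 - <<'E'
from h import *
im=np.load('pics/top0.npz')['im']; d=np.load('pics/top0.npz')['d']
c=im[90:290,230:400]; cv2.imwrite('pics/z0.png',cv2.resize(c[:160,:110],None,fx=5,fy=3.75*1.3333,interpolation=cv2.INTER_CUBIC)[:600,:,::-1][:, :]) 
cv2.imwrite('pics/z1.png',cv2.resize(im[95:215,250:340],None,fx=5,fy=5,interpolation=cv2.INTER_CUBIC)[:,:,::-1])
hsv=cv2.cvtColor(im,cv2.COLOR_RGB2HSV)
m=cv2.inRange(hsv,(100,150,80),(125,255,255)); m[:,:250]=0;m[:,300:]=0;m[:200]=0;m[255:]=0
cs,_=cv2.findContours(m,cv2.RETR_EXTERNAL,cv2.CHAIN_APPROX_NONE)
c=max(cs,key=cv2.contourArea); print(cv2.contourArea(c),cv2.minAreaRect(c))
b=cv2.boxPoints(cv2.minAreaRect(c)); print(b); P=cast('top',b,0.03); print(P.round(4),P.mean(0),np.linalg.norm(np.diff(P,axis=0),axis=1))
r=cv2.inRange(hsv,(0,150,80),(8,255,255))|cv2.inRange(hsv,(172,150,80),(180,255,255))
r[:,:260]=0;r[:,320:]=0;r[:140]=0;r[200:]=0
ys,xs=np.nonzero(r);print(np.c_[xs,ys]); print(cast('top',[[xs.mean(),ys.mean()]],.05))
w=((im.min(2)>150)*255).astype(np.uint8); w[:,:255]=0;w[:,320:]=0;w[:100]=0;w[200:]=0
for y in range(106,190,3):
  print(y,''.join('#' if w[y,x] else ('r' if r[y,x] else '.') for x in range(258,320)))
E
```

```text
617.0 ((275.03448486328125, 229.08621215820312), (30.268339157104492, 21.91204833984375), 68.19859313964844)
[[259.24136 219.10345]
 [279.5862  210.96552]
 [290.8276  239.06897]
 [270.48276 247.20691]]
[[ 0.4366 -0.0685  0.03  ]
 [ 0.4606 -0.1279  0.03  ]
 [ 0.3783 -0.1606  0.03  ]
 [ 0.3546 -0.1016  0.03  ]] [ 0.4075372  -0.11464017  0.03      ] [0.06405095 0.08855396 0.06357823]
[[279 178]
 [280 178]
 [281 178]
 [279 179]
 [280 179]
 [281 179]
 [282 179]
 [279 180]
 [280 180]
 [281 180]
 [282 180]
 [279 181]
 [280 181]
 [281 181]
 [280 182]]
[[ 0.54978417 -0.1298681   0.05      ]]
106 .................................#########....................
109 ...................................######.....................
112 ..............####............................................
115 .............############......................#..............
118 ............#############.........#.........#######...........
121 ............#############.......###################...........
124 ..........###...........############.######...................
127 .........#####..........#############
[... 665 characters left out ...]
........######..#.............
160 .........#########.....................##########.............
163 ........##########.....................##########.............
166 ........##..######.....................#########..............
169 ........##########.....................######..#..............
172 ........##########.....................#########..............
175 .......##########.....................##########..............
178 .......##..#####.....rrr..............##########..............
181 .......#####.########rrr...............#####..#...............
184 .......................................#########..............
187 ..............................................................
```

View pics/z1.png

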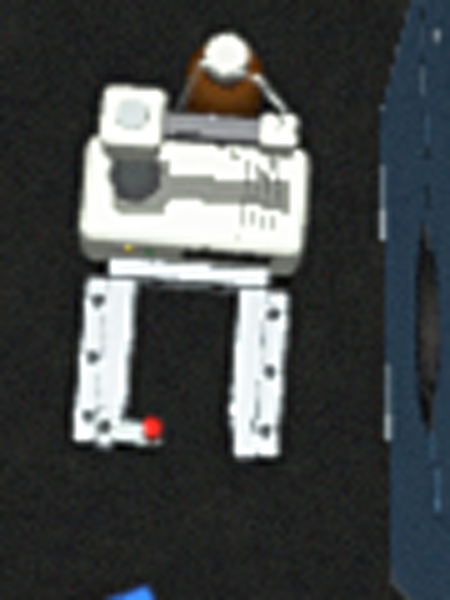

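```bash
python3 - <<'E'
from h import *
m=manip.camera_model('wrist'); print(np.round(m['mount'],3),m['fx'],m['fy'],m['cx'],m['cy'],np.round(m['dist'],3))
E
```

```text
[[ 0.001 -0.956 -0.294  0.075]
 [ 1.     0.001 -0.     0.   ]
 [ 0.001 -0.294  0.956 -0.142]
 [ 0.     0.     0.     1.   ]] 317.95819517985564 317.95819517985564 280.51284107657483 213.66700412380908 [0.003 0.    0.    0.    0.   ]
```

Emit:
servo_tool --targets '[[-1,[0.15,0.35,0.1],0],[-1,[0.35,0.7,0.2],0],[-1,[0.5,1,0.2],0],[-1,[0.5,1,0.2],0]]'

```text
clock: 0.6
ee_pos: [0.2021, -0.4086, 0.2614]
tcp_rot: [3.141, -0.001, 0.223]
contact_force: [-0.1, -0.0, 0.9]
opening: 0.142
```

Emit:
servo_tool --targets '[[-1,[0.15,0.35,0],-0.05],[-1,[0.35,0.7,0],-0.11],[-1,[0.55,1,-0.1],-0.11],[-1,[0.55,1,-0.15],-0.11]]'

```text
clock: 1.1
ee_pos: [0.2858, -0.2566, 0.2384]
tcp_rot: [-3.141, -0.001, 0.008]
contact_force: [-0.5, -0.9, 0.9]
opening: 0.0
```

Emit:
servo_tool --targets '[[-1,[0.2,0.35,0],0],[-1,[0.4,0.7,0],0],[-1,[0.7,0.8,0],0],[-1,[1,0.8,0],0],[-1,[1,0.8,0],0]]'

```text
clock: 1.72
ee_pos: [0.4377, -0.1374, 0.2371]
tcp_rot: [-3.14, 0.001, 0.009]
contact_force: [-0.6, -0.5, -0.8]
opening: -0.002
```

Emit:
servo_tool --targets '[[-1,[0.2,0,0],0],[-1,[0.2,0,0],0]]'

```text
clock: 1.98
ee_pos: [0.4682, -0.1386, 0.2362]
tcp_rot: [-3.14, 0.003, 0.008]
contact_force: [-0.6, -0.3, -0.7]
opening: 0.003
```

```bash
cat >> h.py <<'E'
from scipy.spatial.transform import Rotation as R
def wT(s):
    T=np.eye(4); T[:3,:3]=R.from_euler('xyz',s['tcp_rot']).as_matrix(); T[:3,3]=s['ee_pos']
    return T@np.array(manip.camera_model('wrist')['mount'])
E
python3 - <<'E'
from h import *
s=manip.read_state(); print(s['ee_pos'],s['tcp_rot'])
snap('wrist','w0'); np.save('pics/w0T.npy',wT(s))
E
```

```text
[ 0.46822851 -0.13858195  0.23623874] [-3.14000039e+00  2.72174802e-03  8.21300559e-03]
```

View pics/w0.png

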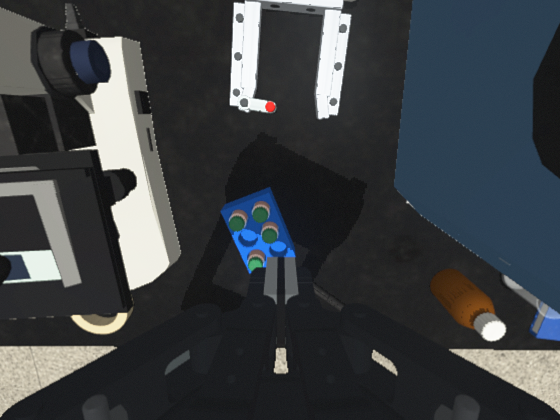

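The wrist view shows the bay rails (230–350, 0–118), the latch pivot at about (245,102), the knob at (270,107) and the rack top with corners near (220,208) and (272,188). The fingers hide the rack's rear right corner. I'll zoom for accurate edges.

```bash
python3 - <<'E'
from h import *
im=np.load('pics/w0.npz')['im']
cv2.imwrite('pics/wz.png',cv2.resize(im[0:130,215:365],None,fx=4.5,fy=4.5,interpolation=cv2.INTER_CUBIC)[:,:,::-1])
cv2.imwrite('pics/wz2.png',cv2.resize(im[180:285,205:310],None,fx=5,fy=5,interpolation=cv2.INTER_CUBIC)[:,:,::-1])
E
```

```text
(no output)
```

View pics/wz.png

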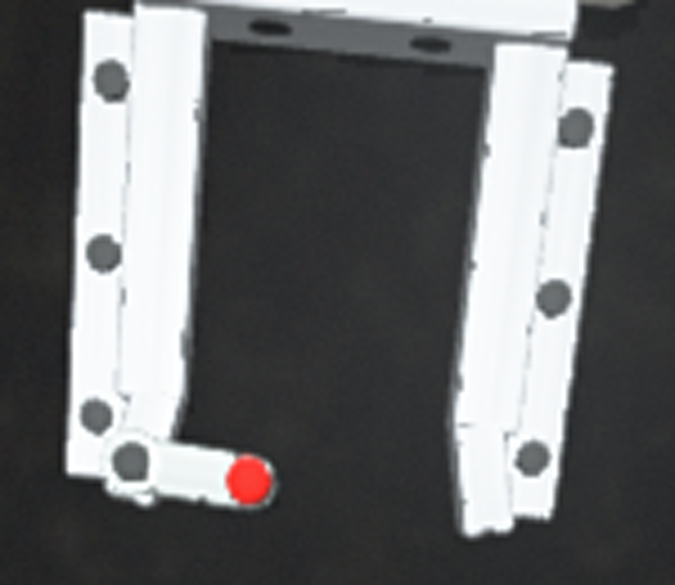

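View pics/wz2.png

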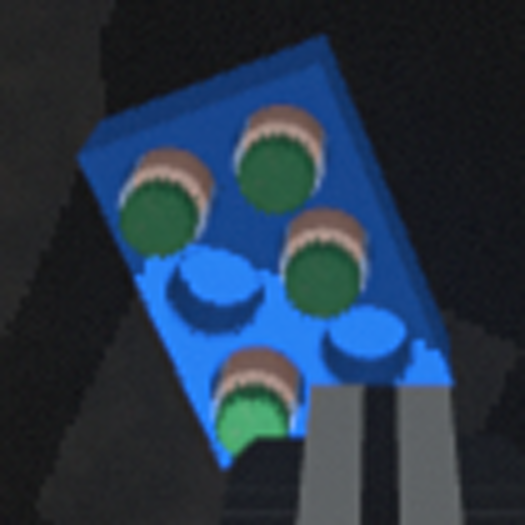

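```bash
python3 - <<'E'
from h import *
T=np.load('pics/w0T.npy')
a=lambda P:(np.array(P,float)+.5)/4.5-.5+np.array([215,0])
b=lambda P:(np.array(P,float)+.5)/5-.5+np.array([205,180])
Lr=cast('wrist',a([[205,60],[187,350]]),.02,T); Rr=cast('wrist',a([[493,80],[462,400]]),.02,T)
for n,q in(('L',Lr),('R',Rr)):
    v=q[0]-q[1]; print(n,q.round(4),'yaw',np.arctan2(v[1],v[0]))
pv=cast('wrist',a([[131,462]]),.028,T)[0]; kb=cast('wrist',a([[249,481]]),.052,T)[0]; print('piv',pv,'knob',kb,np.linalg.norm((pv-kb)[:2]))
st=cast('wrist',a([[205,10],[570,40]]),.026,T); v=st[0]-st[1]; print('stop',st.round(4),'yaw',np.arctan2(v[1],v[0])-np.pi/2)
rk=cast('wrist',b([[80,157],[318,62],[222,468]]),.03,T); print('rack',rk.round(4)); 
f=rk[0]-rk[1]; s=rk[0]-rk[2]; print(np.linalg.norm(f),np.linalg.norm(s),np.arctan2(s[1],s[0]),np.arctan2(f[1],f[0])-np.pi/2,'c',(rk[1]+rk[2])/2)
E
```

```text
L [[ 0.6394 -0.1169  0.02  ]
 [ 0.5807 -0.1121  0.02  ]] yaw -0.08063577181627665
R [[ 0.6361 -0.1801  0.02  ]
 [ 0.5705 -0.1762  0.02  ]] yaw -0.0598184520584916
piv [ 0.55579899 -0.09942134  0.028     ] knob [ 0.55132407 -0.12752911  0.052     ] 0.028461757983481252
stop [[ 0.6471 -0.1173  0.026 ]
 [ 0.6422 -0.1956  0.026 ]] yaw -0.06263471550877187
rack [[ 0.4379 -0.0702  0.03  ]
 [ 0.4608 -0.1248  0.03  ]
 [ 0.3591 -0.1012  0.03  ]]
0.059145851717891364 0.08470474581962079 0.3739365244147051 0.39666129190782384 c [ 0.40991528 -0.11296563  0.03      ]
```

```bash
cat >> h.py <<'E'
O=np.array([.603,-.145]); YB=-.066
def b2w(p):
    c,s=np.cos(YB),np.sin(YB); x,y=p[0]/1000,p[1]/1000
    return O+np.array([c*x-s*y,s*x+c*y])
def w2b(p):
    c,s=np.cos(YB),np.sin(YB); d=np.array(p[:2])-O
    return np.array([c*d[0]+s*d[1],-s*d[0]+c*d[1]])*1000
def shifts(pts,e):
    for p in pts:
        w=b2w(p); t=np.r_[w,p[2]/1000]; print(p,'->',t.round(4),'shift',((t-e)/.15).round(3))
E
python3 - <<'E'
from h import *
s=manip.read_state(); e=s['ee_pos']; print(e)
shifts([(-29,10,110),(-29,10,34)],e)
for p0,z in [((-29,10,34),0)]:
  e2=np.r_[b2w(p0),.034]
  shifts([(-38,12,34),(-46,13,34),(-56,13,34),(-66,17,34),(-71,20,34),(-73,29,34),(-72,33,34)],e2)
E
```

```text
[ 0.46748242 -0.13840049  0.23643368]
(-29, 10, 110) -> [ 0.5747 -0.1331  0.11  ] shift [ 0.715  0.035 -0.843]
(-29, 10, 34) -> [ 0.5747 -0.1331  0.034 ] shift [ 0.715  0.035 -1.35 ]
(-38, 12, 34) -> [ 0.5659 -0.1305  0.034 ] shift [-0.059  0.017  0.   ]
(-46, 13, 34) -> [ 0.558 -0.129  0.034] shift [-0.112  0.027  0.   ]
(-56, 13, 34) -> [ 0.548  -0.1283  0.034 ] shift [-0.178  0.032  0.   ]
(-66, 17, 34) -> [ 0.5383 -0.1237  0.034 ] shift [-0.243  0.063  0.   ]
(-71, 20, 34) -> [ 0.5335 -0.1204  0.034 ] shift [-0.275  0.085  0.   ]
(-73, 29, 34) -> [ 0.5321 -0.1112  0.034 ] shift [-0.284  0.146  0.   ]
(-72, 33, 34) -> [ 0.5333 -0.1073  0.034 ] shift [-0.276  0.172  0.   ]
```

Emit:
servo_tool --targets '[[-1,[0.35,0.02,-0.1],-0.037],[-1,[0.715,0.035,-0.4],-0.037],[-1,[0.715,0.035,-0.8],-0.037],[-1,[0.715,0.035,-0.84],-0.037],[-1,[0.715,0.035,-0.84],-0.037]]'

```text
clock: 2.65
ee_pos: [0.5744, -0.1339, 0.112]
tcp_rot: [-3.14, 0.002, -0.067]
contact_force: [0.3, -0.7, 0.9]
opening: -0.001
```

```bash
python3 - <<'E'
from h import *
s=manip.read_state(); e=s['ee_pos']; print(e,w2b(e),s['tcp_rot'])
snap('wrist','w1'); np.save('pics/w1T.npy',wT(s))
shifts([(-29,10,34)],e)
E
```

```text
[ 0.57435618 -0.13389245  0.11200087] [-29.31401836   9.1942464 ] [-3.14040006e+00  2.19714859e-03 -6.65563243e-02]
(-29, 10, 34) -> [ 0.5747 -0.1331  0.034 ] shift [ 0.002  0.005 -0.52 ]
```

View pics/w1.png

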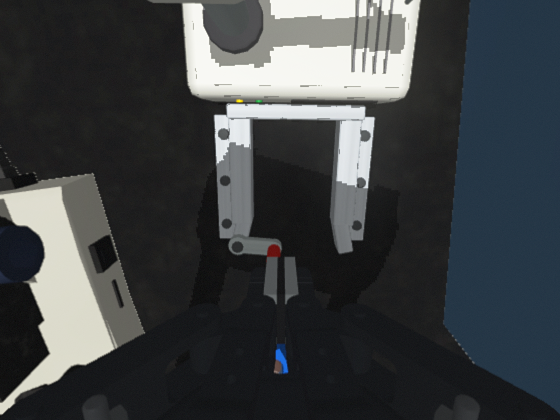

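Closer view: the rails run vertically in the image, so the yaw is good. The pivot is at about (237,245), the knob at (275,250) and the stop's front edge at row ~118. I'll check the frame with these.

```bash
python3 - <<'E'
from h import *
T=np.load('pics/w1T.npy')
im=np.load('pics/w1.npz')['im']
cv2.imwrite('pics/wz3.png',cv2.resize(im[95:265,205:385],None,fx=3.5,fy=3.5,interpolation=cv2.INTER_CUBIC)[:,:,::-1])
pts=[([237,245.5],.028),([275,249.5],.052),([252.5,125],.02),([252,205],.02),([337,125],.02),([332,205],.02),([230,117],.026),([365,119],.026)]
for p,z in pts:
  w=cast('wrist',[p],z,T)[0]; print(p,z,w2b(w).round(1))
E
```

```text
[237, 245.5] 0.028 [-49.8  42.4]
[275, 249.5] 0.052 [-42.6  12.7]
[252.5, 125] 0.02 [39.3 28.9]
[252, 205] 0.02 [-19.7  30.8]
[337, 125] 0.02 [ 39.3 -31.1]
[332, 205] 0.02 [-19.6 -30.4]
[230, 117] 0.026 [44.7 43.7]
[365, 119] 0.026 [ 43.5 -49.1]
```

View pics/wz3.png

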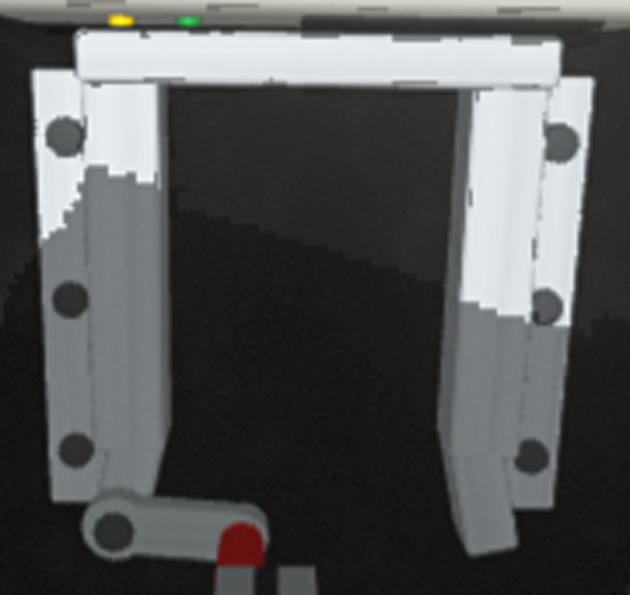

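Emit:
servo_tool --targets '[[-1,[0.02,0.005,-0.3],0],[-1,[0.02,0.005,-0.52],0],[-1,[0.02,0.005,-0.52],0],[-1,[0.02,0.005,-0.52],0]]'

```text
clock: 3.2
ee_pos: [0.5791, -0.1338, 0.0381]
tcp_rot: [3.141, -0.003, -0.067]
contact_force: [-0.7, -0.2, -0.7]
opening: -0.001
```

```bash
python3 - <<'E'
from h import *
s=manip.read_state(); e=s['ee_pos']; print(e,w2b(e),s['contact_force'])
shifts([(-38,12,34),(-46,13,34),(-56,13,34),(-66,17,34),(-71,20,34),(-73,29,34),(-72,33,34)],e)
E
```

```text
[ 0.57906884 -0.13384585  0.03806927] [-24.61469693   9.55155099] [-0.73515904 -0.16733058 -0.72031193]
(-38, 12, 34) -> [ 0.5659 -0.1305  0.034 ] shift [-0.088  0.022 -0.027]
(-46, 13, 34) -> [ 0.558 -0.129  0.034] shift [-0.141  0.032 -0.027]
(-56, 13, 34) -> [ 0.548  -0.1283  0.034 ] shift [-0.207  0.037 -0.027]
(-66, 17, 34) -> [ 0.5383 -0.1237  0.034 ] shift [-0.272  0.068 -0.027]
(-71, 20, 34) -> [ 0.5335 -0.1204  0.034 ] shift [-0.304  0.09  -0.027]
(-73, 29, 34) -> [ 0.5321 -0.1112  0.034 ] shift [-0.313  0.151 -0.027]
(-72, 33, 34) -> [ 0.5333 -0.1073  0.034 ] shift [-0.305  0.177 -0.027]
```

Emit:
servo_tool --targets '[[-1,[-0.09,0.02,-0.015],0],[-1,[-0.14,0.03,-0.02],0],[-1,[-0.175,0.035,-0.02],0],[-1,[-0.21,0.037,-0.02],0],[-1,[-0.24,0.05,-0.02],0]]'

```text
clock: 3.82
ee_pos: [0.5427, -0.1264, 0.035]
tcp_rot: [3.141, -0.003, -0.067]
contact_force: [7.9, 4.0, -0.5]
opening: -0.003
```

```bash
python3 - <<'E'
from h import *
s=manip.read_state(); e=s['ee_pos']; print(e,w2b(e),s['contact_force'])
shifts([(-66,17,34),(-71,20,34),(-73,29,34),(-72,33,34)],e)
snap('wrist','w2'); np.save('pics/w2T.npy',wT(s))
E
```

```text
[ 0.54272703 -0.12637993  0.03503336] [-61.36977109  14.60440192] [ 7.90679568  4.02115294 -0.45318549]
(-66, 17, 34) -> [ 0.5383 -0.1237  0.034 ] shift [-0.03   0.018 -0.007]
(-71, 20, 34) -> [ 0.5335 -0.1204  0.034 ] shift [-0.062  0.04  -0.007]
(-73, 29, 34) -> [ 0.5321 -0.1112  0.034 ] shift [-0.071  0.101 -0.007]
(-72, 33, 34) -> [ 0.5333 -0.1073  0.034 ] shift [-0.063  0.127 -0.007]
```

View pics/w2.png

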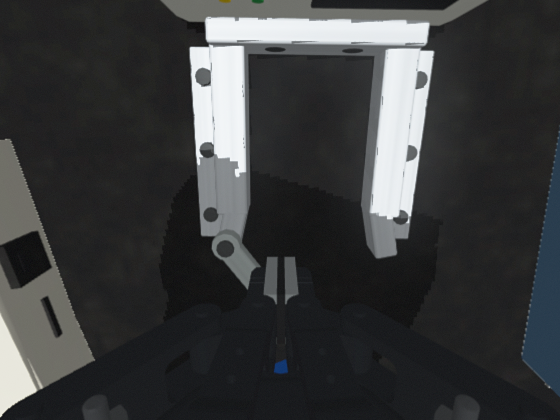

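The latch arm is swinging open, now about 0.9 rad, with the fingers at (280,280) behind the knob. I'll continue around the arc.

Emit:
servo_tool --targets '[[-1,[-0.03,0.018,-0.005],0],[-1,[-0.06,0.04,-0.005],0],[-1,[-0.07,0.07,-0.005],0],[-1,[-0.07,0.1,-0.005],0],[-1,[-0.065,0.125,-0.005],0]]'

```text
clock: 4.5
ee_pos: [0.5366, -0.1079, 0.0354]
tcp_rot: [3.14, -0.013, -0.067]
contact_force: [31.3, -8.1, -10.7]
opening: -0.001
```

```bash
python3 - <<'E'
from h import *
s=manip.read_state(); e=s['ee_pos']; print(e,w2b(e),s['contact_force'])
snap('wrist','w3'); snap('top','top3')
im=np.load('pics/top3.npz')['im']; cv2.imwrite('pics/top3z.png',cv2.resize(im[95:285,230:330],None,fx=3,fy=3,interpolation=cv2.INTER_CUBIC)[:,:,::-1])
E
```

```text
[ 0.53661683 -0.10791302  0.03542548] [-68.68460313  32.62812844] [ 31.29169582  -8.10254039 -10.70645982]
```

View pics/w3.png

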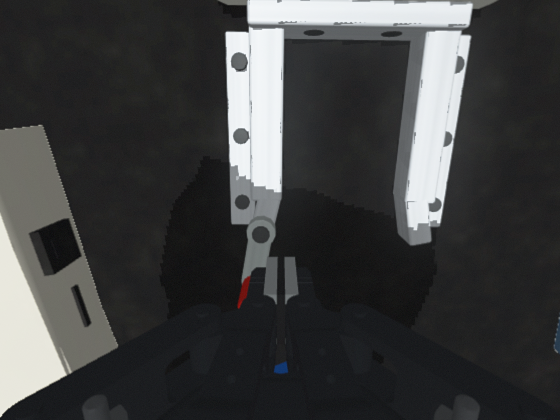

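The latch points past −x, at about its 1.75 stop. The finger is pressing it with about 31 N, so I'll back off and rise.

Emit:
servo_tool --targets '[[-1,[0.04,-0.05,0],0],[-1,[0.04,-0.12,0.1],0],[-1,[0,-0.15,0.5],0],[-1,[-0.2,-0.15,0.9],0],[-1,[-0.45,-0.15,1],0]]'

```text
clock: 5.22
ee_pos: [0.4688, -0.1311, 0.1893]
tcp_rot: [3.138, -0.016, -0.067]
contact_force: [0.0, -0.5, 0.8]
opening: 0.001
```

```bash
python3 - <<'E'
from h import *
s=manip.read_state(); e=s['ee_pos']; print(e,w2b(e),s['contact_force'])
snap('wrist','w4'); np.save('pics/w4T.npy',wT(s))
E
```

```text
[ 0.46879177 -0.13111705  0.18931266] [-134.83163542    5.00141289] [ 0.02091403 -0.4979467   0.82200818]
```

View pics/w4.png

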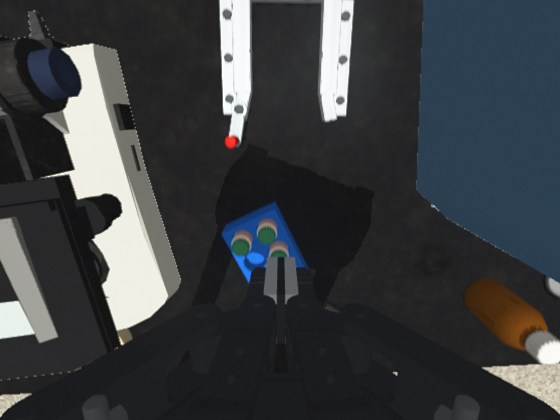

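The latch is open to about 1.75 rad: the knob at (232,142) is outside the left rail and the rack hasn't moved. Next I'll straddle the rack with the open fingers to square and centre it, then push from behind.

Emit:
servo_tool --targets '[[1,[-0.13,0.04,-0.1],0.08],[1,[-0.26,0.08,-0.2],0.16],[1,[-0.39,0.12,-0.3],0.2235],[1,[-0.39,0.12,-0.46],0.2235],[1,[-0.39,0.12,-0.46],0.2235]]'

```text
clock: 5.9
ee_pos: [0.4058, -0.1128, 0.121]
tcp_rot: [3.14, -0.013, 0.379]
contact_force: [-1.2, 0.0, 0.9]
opening: 1.001
```

Emit:
servo_tool --targets '[[1,[0,0,0],0],[1,[0,0,0],0]]'

```text
clock: 6.15
ee_pos: [0.4062, -0.113, 0.1218]
tcp_rot: [3.139, -0.014, 0.379]
contact_force: [-0.6, -0.7, 0.4]
opening: 1.0
```

```bash
python3 - <<'E'
from h import *
s=manip.read_state(); e=s['ee_pos']; print(e,w2b(e),s['tcp_rot'],s['opening'])
snap('wrist','w5'); np.save('pics/w5T.npy',wT(s)); snap('top','top5')
im=np.load('pics/top5.npz')['im']; cv2.imwrite('pics/top5z.png',cv2.resize(im[95:295,230:390],None,fx=3,fy=3,interpolation=cv2.INTER_CUBIC)[:,:,::-1])
print(cast('top',[[295,255],[328,281]],.006))
E
```

```text
[ 0.40615688 -0.11300793  0.12184148] [-198.52449298   18.94020014] [ 3.13897641 -0.01404421  0.37917212] 0.9996976949796653
[[ 0.33321879 -0.17322202  0.006     ]
 [ 0.25743384 -0.26943254  0.006     ]]
```

View pics/w5.png

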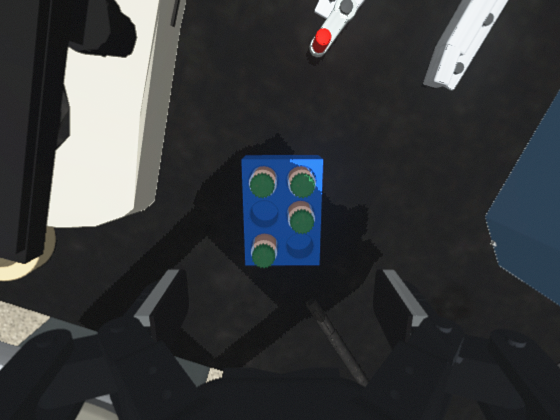

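View pics/top5z.png

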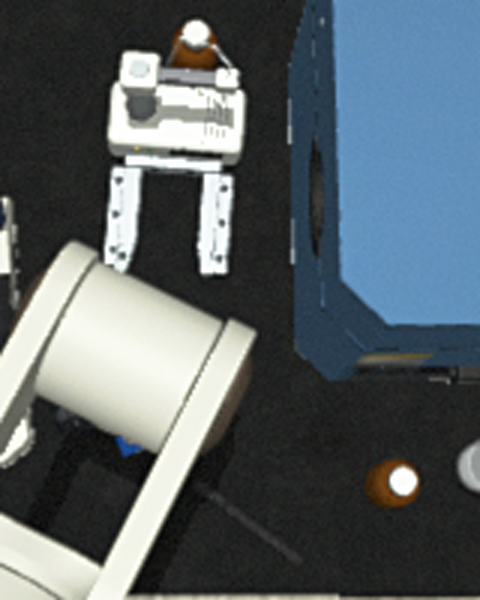

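```bash
python3 - <<'E'
from h import *
T=np.load('pics/w5T.npy'); im=np.load('pics/w5.npz')['im']
hsv=cv2.cvtColor(im,cv2.COLOR_RGB2HSV); m=cv2.inRange(hsv,(100,150,50),(125,255,255)); m[:130]=0;m[290:]=0;m[:,:220]=0;m[:,350:]=0
cs,_=cv2.findContours(m,cv2.RETR_EXTERNAL,cv2.CHAIN_APPROX_NONE); c=max(cs,key=cv2.contourArea); print(cv2.boundingRect(c), cv2.approxPolyDP(c,4,True).reshape(-1,2).tolist())
for y in (165,190,215,240,262):
  x=np.nonzero(m[y])[0]; print(y,x.min(),x.max())
cv2.imwrite('pics/wz5.png',cv2.resize(im[145:280,230:340],None,fx=4,fy=4,interpolation=cv2.INTER_CUBIC)[:,:,::-1])
rk=cast('wrist',[[246,265.5],[321,265.5]],.03,T); v=rk[0]-rk[1]; yaw=np.arctan2(v[1],v[0])-np.pi/2
print(rk,np.linalg.norm(v),yaw); c=rk.mean(0)[:2]+.0425*np.array([np.cos(yaw),np.sin(yaw)]); print(c,w2b(c))
E
```

```text
(241, 155, 83, 111) [[245, 155], [245, 265], [255, 265], [252, 240], [264, 232], [277, 240], [271, 265], [318, 265], [322, 158]]
165 241 323
190 242 322
215 243 321
240 244 320
262 245 319
[[ 0.35925786 -0.10229386  0.03      ]
 [ 0.38174109 -0.15869177  0.03      ]] 0.060714244830622655 0.37934517369891707
[ 0.40997803 -0.11475455] [-194.59646689   17.44940041]
```

View pics/wz5.png

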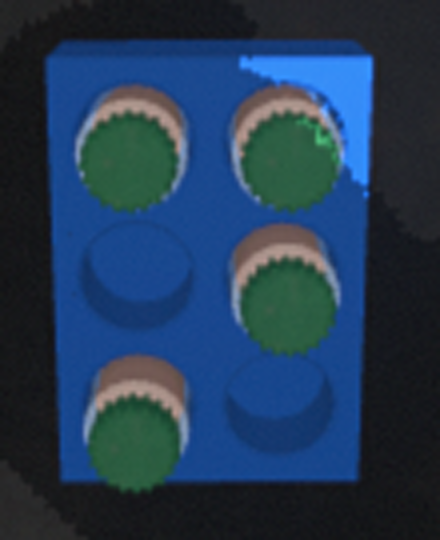

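The rack sits squarely between the open fingers: centre (0.410, −0.1145), yaw 0.38, the same as the tool. I'll descend straddling it.

Emit:
servo_tool --targets '[[1,[0.025,-0.01,-0.2],0],[1,[0.025,-0.01,-0.45],0],[1,[0.025,-0.01,-0.65],0],[1,[0.025,-0.01,-0.72],0],[1,[0.025,-0.01,-0.73],0]]'

```text
clock: 6.88
ee_pos: [0.41, -0.1145, 0.0123]
tcp_rot: [3.139, -0.014, 0.379]
contact_force: [-0.7, -0.8, -0.2]
opening: 1.001
```

Emit:
servo_tool --targets '[[0.6,[0,0,0],0],[0.6,[0,0,0],0]]' --grip_force 20

```text
clock: 7.12
ee_pos: [0.4105, -0.1147, 0.0132]
tcp_rot: [3.138, -0.015, 0.379]
contact_force: [0.4, 0.4, -0.7]
opening: 0.8
```

```bash
python3 - <<'E'
from h import *
s=manip.read_state(); e=s['ee_pos']; print(e,w2b(e),s['tcp_rot'],s['opening'],s['contact_force'])
snap('wrist','w6')
E
```

```text
[ 0.41052884 -0.11471629  0.01317165] [-194.04938211   17.52390211] [ 3.13820632 -0.01476036  0.37940885] 0.8001516951319801 [ 0.39225855  0.35623213 -0.66779566]
```

View pics/w6.png

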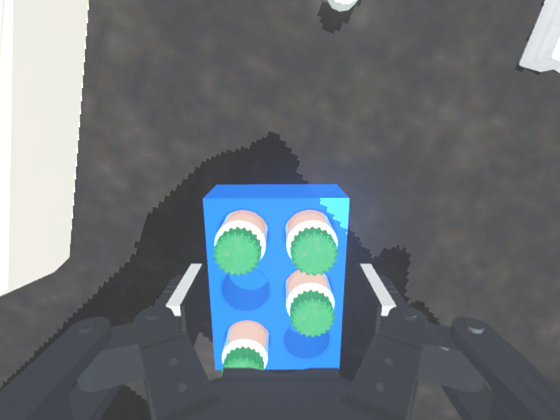

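Emit:
servo_tool --targets '[[0.46,[0,0,-0.035],0],[0.46,[0,0,-0.035],0]]'

```text
clock: 7.42
ee_pos: [0.4103, -0.1146, 0.0075]
tcp_rot: [3.138, -0.014, 0.379]
contact_force: [0.4, 0.3, 0.5]
opening: 0.728
```

Emit:
servo_tool --targets '[[0.46,[0.01,-0.025,0],-0.045],[0.46,[0.02,-0.05,0],-0.09],[0.46,[0.03,-0.075,0],-0.135],[0.46,[0.04,-0.1,0],-0.18],[0.46,[0.05,-0.12,0],-0.2225]]'

```text
clock: 8.05
ee_pos: [0.4177, -0.1325, 0.0074]
tcp_rot: [3.139, -0.014, -0.068]
contact_force: [-1.3, 2.1, 2.2]
opening: 0.732
```

Emit:
servo_tool --targets '[[0.3,[0,0,0],0],[0.3,[0,0,0],0],[0.3,[0,0,0],0]]' --grip_force 20

```text
clock: 8.43
ee_pos: [0.4179, -0.1327, 0.0077]
tcp_rot: [3.139, -0.014, -0.068]
contact_force: [-0.7, -1.1, 5.6]
opening: 0.709
```

```bash
python3 - <<'E'
from h import *
s=manip.read_state(); e=s['ee_pos']; print(e,w2b(e),s['tcp_rot'],s['opening'],s['contact_force'])
snap('wrist','w7')
E
```

```text
[ 0.41787702 -0.13274641  0.00767662] [-1.85528076e+02  1.76611292e-02] [ 3.13854016 -0.01435319 -0.06794243] 0.70942590089763 [-0.67089951 -1.0517397   5.57773135]
```

View pics/w7.png

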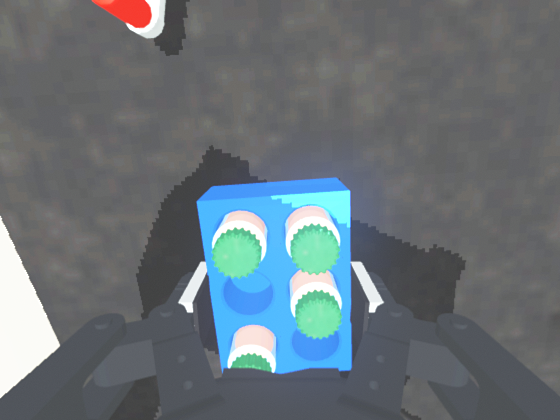

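The rack is nearly square and pinched lightly; its front edge is still about 0.07 rad counter-clockwise. I'll turn a little further, release, rise and measure.

Emit:
servo_tool --targets '[[0.3,[0,0,0],-0.02],[0.3,[0,0,0],-0.035],[0.3,[0,0,0],-0.035]]'

```text
clock: 8.85
ee_pos: [0.4179, -0.1328, 0.0077]
tcp_rot: [3.138, -0.014, -0.138]
contact_force: [-1.2, -0.0, 3.1]
opening: 0.712
```

Emit:
servo_tool --targets '[[0.5,[0,0,0],0],[0.8,[0,0,0],0.0],[1,[0,0,0],0.0],[1,[0,0,0.2],0.0],[1,[0,0,0.45],0.035]]'

```text
clock: 9.48
ee_pos: [0.4174, -0.1325, 0.0755]
tcp_rot: [3.139, -0.013, -0.067]
contact_force: [0.5, 0.3, -0.7]
opening: 1.0
```

Emit:
servo_tool --targets '[[1,[0,0,0.3],0],[0.2,[-0.1,0,0.4],0.0],[-0.2,[-0.25,0,0.4],0.0],[-0.2,[-0.25,0,0.4],0.0]]'

```text
clock: 9.98
ee_pos: [0.3792, -0.1326, 0.1358]
tcp_rot: [3.139, -0.013, -0.067]
contact_force: [0.3, -0.1, 0.4]
opening: 0.407
```

```bash
python3 - <<'E'
from h import *
s=manip.read_state(); e=s['ee_pos']; print(e,w2b(e),s['tcp_rot'],s['opening'],s['contact_force'])
im,_=snap('wrist','w8'); np.save('pics/w8T.npy',wT(s))
E
```

```text
[ 0.37919318 -0.13255258  0.13579497] [-224.14048147   -2.34020944] [ 3.13870506 -0.01347486 -0.06704797] 0.4071009590480862 [ 0.26900098 -0.0970956   0.43270452]
```

View pics/w8.png

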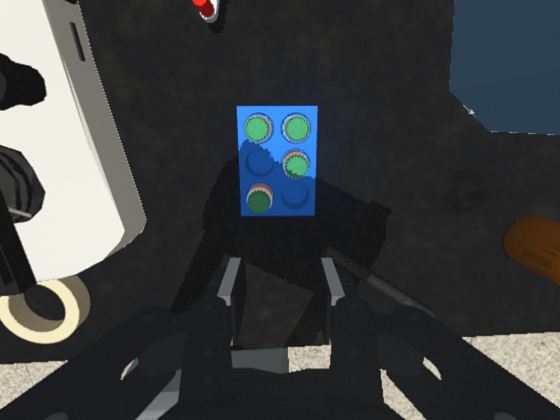

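```bash
python3 - <<'E'
from h import *
T=np.load('pics/w8T.npy'); im=np.load('pics/w8.npz')['im']
hsv=cv2.cvtColor(im,cv2.COLOR_RGB2HSV); m=cv2.inRange(hsv,(100,150,50),(125,255,255)); m[:90]=0;m[230:]=0;m[:,:220]=0;m[:,340:]=0
cs,_=cv2.findContours(m,cv2.RETR_EXTERNAL,cv2.CHAIN_APPROX_NONE); c=max(cs,key=cv2.contourArea)
q=cv2.approxPolyDP(cv2.convexHull(c),3,True).reshape(-1,2); print(q.tolist())
P=cast('wrist',q,.03,T); print(np.array([w2b(p) for p in P]).round(1))
# pen tip
print(w2b(cast('wrist',[[325,250],[330,250]],.006,T)[0]))
E
```

```text
[[316, 105], [314, 215], [242, 216], [236, 106]]
[[-140.   -29.3]
 [-225.2  -30.4]
 [-226.    28.5]
 [-140.7   30.1]]
[-266.18805187  -44.27842776]
```

Rack in bay frame: centre about (−183, −0.3) mm, yaw about 0.01. It is square and centred. I'll descend behind it and push.

```bash
python3 - <<'E'
from h import *
e=manip.read_state()['ee_pos']; shifts([(-247,-0.5,60),(-247,-.5,12)],e)
e=np.r_[b2w((-247,-.5)),.012]; shifts([(-147,-.3,12),(-237,-.3,12)],e)
E
```

```text
(-247, -0.5, 60) -> [ 0.3565 -0.1292  0.06  ] shift [-0.155  0.023 -0.505]
(-247, -0.5, 12) -> [ 0.3565 -0.1292  0.012 ] shift [-0.155  0.023 -0.825]
(-147, -0.3, 12) -> [ 0.4563 -0.1356  0.012 ] shift [ 0.665 -0.043  0.   ]
(-237, -0.3, 12) -> [ 0.3665 -0.1297  0.012 ] shift [ 0.067 -0.003  0.   ]
```

Emit:
servo_tool --targets '[[-0.6,[-0.155,0.023,-0.1],0],[-0.6,[-0.155,0.023,-0.4],0],[-0.6,[-0.155,0.023,-0.65],0],[-0.6,[-0.155,0.023,-0.815],0],[-0.6,[-0.155,0.023,-0.815],0]]'

```text
clock: 10.65
ee_pos: [0.356, -0.1287, 0.0122]
tcp_rot: [3.14, -0.011, -0.067]
contact_force: [-0.3, 0.8, 0.6]
opening: 0.201
```

Emit:
servo_tool --targets '[[-0.6,[0.04,-0.002,0],0],[-0.6,[0.1,-0.005,0],0],[-0.6,[0.17,-0.01,0],0],[-0.6,[0.25,-0.016,0],0],[-0.6,[0.33,-0.021,0],0]]'

```text
clock: 11.28
ee_pos: [0.4065, -0.1319, 0.0128]
tcp_rot: [3.14, -0.011, -0.067]
contact_force: [-5.4, -0.1, 4.7]
opening: 0.201
```

```bash
cat > meas.py <<'E'
from h import *
import sys
n=sys.argv[1]
s=manip.read_state(); e=s['ee_pos']; print('z',e[2],'bay',w2b(e),s['tcp_rot'].round(3) if hasattr(s['tcp_rot'],'round') else s['tcp_rot'],s['opening'],s['contact_force'],s['clock'])
im,_=snap('wrist',n); T=wT(s)
hsv=cv2.cvtColor(im,cv2.COLOR_RGB2HSV); m=cv2.inRange(hsv,(100,170,50),(125,255,255)); m[:,:190]=0;m[:,370:]=0;m[340:]=0
cs,_=cv2.findContours(m,cv2.RETR_EXTERNAL,cv2.CHAIN_APPROX_NONE); c=max(cs,key=cv2.contourArea)
q=cv2.approxPolyDP(cv2.convexHull(c),4,True).reshape(-1,2); P=cast('wrist',q,.03,T)
for a,b in zip(q,P): print(a,w2b(b).round(1))
E
python3 meas.py w9
```

```text
z 0.01277145618622616 bay [-1.96952987e+02  8.95317046e-02] [ 3.14  -0.011 -0.067] 0.20130102854929946 [-5.39680572 -0.13860042  4.73760278] 11.275
[204 147] [-133.7   29.5]
[252 143] [-132.2   10.8]
[353 210] [-159.2  -30.2]
[349 269] [-185.9  -30.2]
[212 269] [-185.9   29.5]
```

View pics/w9.png

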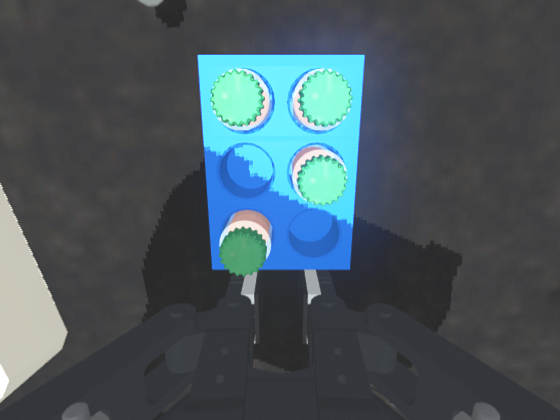

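The push is straight: the rear edge is level at row 269 (bay x = −186), y is centred at −0.3, and the fingers sit 11 mm behind it. I'll keep pushing.

Emit:
servo_tool --targets '[[-0.6,[0.09,-0.006,0],0],[-0.6,[0.18,-0.012,0],0],[-0.6,[0.27,-0.018,0],0],[-0.6,[0.36,-0.024,0],0],[-0.6,[0.42,-0.028,0],0]]'

```text
clock: 11.95
ee_pos: [0.4716, -0.1364, 0.0129]
tcp_rot: [3.14, -0.012, -0.067]
contact_force: [-5.6, -0.0, 3.6]
opening: 0.201
```

```bash
python3 meas.py w10
```

```text
z 0.012937011926908316 bay [-1.31695881e+02 -1.27880068e-01] [ 3.14  -0.012 -0.067] 0.20053150443133314 [-5.57703151e+00 -4.15416427e-03  3.60654847e+00] 11.95
[362  56] [-36.2 -29.9]
[349 269] [-120.8  -30.4]
[212 269] [-120.8   29.4]
[198  56] [-36.3  29.3]
```

View pics/w10.png

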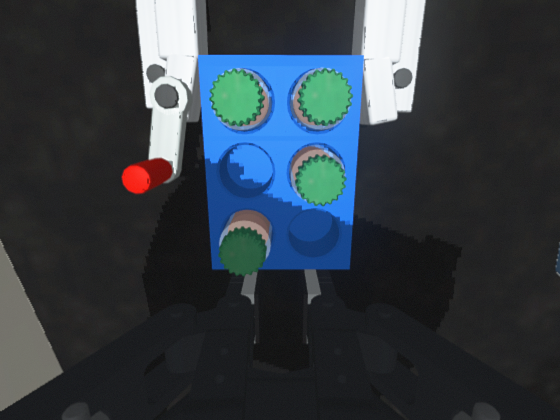

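The rack's front is entering the mouth, centred between the rails, and the latch is clear. I'll go on more gently.

Emit:
servo_tool --targets '[[-0.6,[0.07,-0.0045,0],0],[-0.6,[0.14,-0.009,0],0],[-0.6,[0.21,-0.014,0],0],[-0.6,[0.28,-0.018,0],0],[-0.6,[0.33,-0.022,0],0]]'

```text
clock: 12.62
ee_pos: [0.5225, -0.1399, 0.0129]
tcp_rot: [3.14, -0.013, -0.067]
contact_force: [-3.8, 0.9, 2.2]
opening: 0.201
```

```bash
python3 meas.py w11
```

```text
z 0.012947477950537706 bay [-80.68332856  -0.22480047] [ 3.14  -0.013 -0.067] 0.20070854129773275 [-3.78364081  0.895363    2.18614478] 12.625
[362  55] [ 15.1 -30. ]
[349 268] [-69.3 -30.5]
[212 269] [-69.8  29.3]
[199  55] [15.1 28.8]
```

View pics/w11.png

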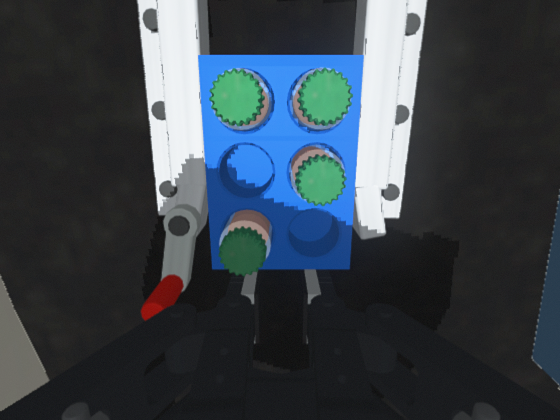

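The rack is well into the lane with 27 mm to go and only about 4 N of push. I'll take it slower now.

Emit:
servo_tool --targets '[[-0.6,[0.04,-0.0025,0],0],[-0.6,[0.075,-0.005,0],0],[-0.6,[0.11,-0.007,0],0],[-0.6,[0.14,-0.009,0],0],[-0.6,[0.155,-0.01,0],0]]'

```text
clock: 13.3
ee_pos: [0.5466, -0.1415, 0.013]
tcp_rot: [3.14, -0.013, -0.067]
contact_force: [-3.2, 0.4, 1.2]
opening: 0.198
```

```bash
python3 meas.py w12
```

```text
z 0.013045005904099308 bay [-56.52529282  -0.27647187] [ 3.14  -0.013 -0.067] 0.1983932221027072 [-3.23311703  0.35657566  1.21891831] 13.3
[362  55] [ 39.3 -30.1]
[348 268] [-45.2 -30.1]
[212 269] [-45.7  29.2]
[199  55] [39.2 28.8]
```

View pics/w12.png

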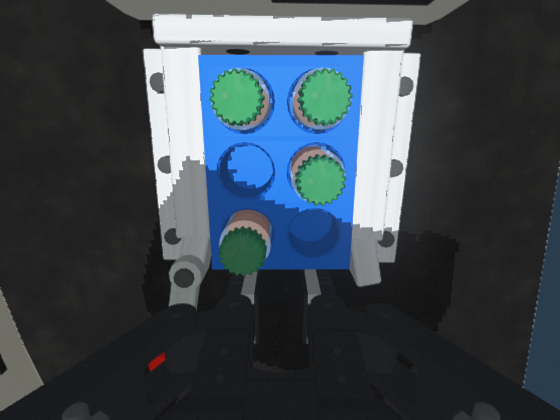

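About 3 mm remain, with a small gap to the stop visible at row ~50. I'll inch in until the force rises.

Emit:
servo_tool --targets '[[-0.6,[0.01,-0.0007,0],0],[-0.6,[0.015,-0.001,0],0],[-0.6,[0.02,-0.0013,0],0],[-0.6,[0.025,-0.0016,0],0]]'

```text
clock: 13.85
ee_pos: [0.5502, -0.1417, 0.013]
tcp_rot: [3.14, -0.013, -0.067]
contact_force: [-8.4, -0.0, 4.8]
opening: 0.197
```

```bash
python3 meas.py w13
```

```text
z 0.01299445221284316 bay [-52.87736735  -0.21861406] [ 3.14  -0.013 -0.067] 0.197369935541352 [-8.44235895 -0.03727263  4.82078571] 13.85
[198  56] [42.5 29.2]
[362  56] [ 42.6 -30. ]
[348 268] [-41.5 -30. ]
[212 268] [-41.5  29.3]
```

Emit:
servo_tool --targets '[[-0.6,[0.006,-0.0004,0],0],[-0.6,[0.01,-0.0007,0],0],[-0.6,[0.01,-0.0007,0],0]]'

```text
clock: 14.28
ee_pos: [0.5503, -0.1417, 0.013]
tcp_rot: [3.14, -0.009, -0.067]
contact_force: [-18.0, 0.9, 11.3]
opening: 0.197
```

```bash
python3 meas.py w14
```

```text
z 0.013024981802803783 bay [-52.79655086  -0.20842205] [ 3.14  -0.009 -0.067] 0.19682155802501733 [-18.0149029    0.9288016   11.27478081] 14.275
[363  56] [ 42.7 -30.3]
[348 268] [-41.4 -30. ]
[213 269] [-41.9  28.9]
[198  56] [42.6 29.2]
```

View pics/w14.png

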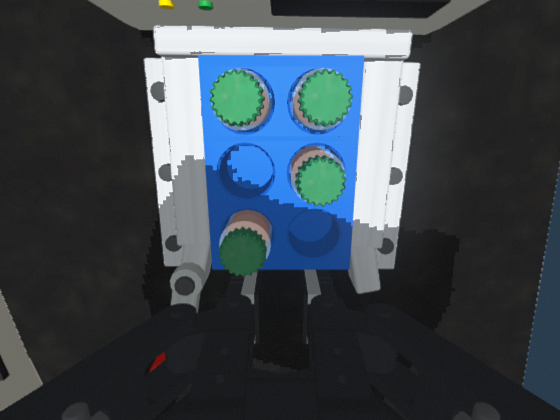

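The force rises to 18 N with no further motion, so the rack is home against the stop. I'll back off, rise, shut the fingers and look.

Emit:
servo_tool --targets '[[-0.6,[-0.06,0.004,0],0],[-0.6,[-0.25,0.017,0.02],0],[-1,[-0.5,0.033,0.3],0],[-1,[-0.6,0.04,0.7],0],[-1,[-0.6,0.04,0.8],0]]'

```text
clock: 14.95
ee_pos: [0.4607, -0.1362, 0.137]
tcp_rot: [3.138, -0.015, -0.067]
contact_force: [0.5, 0.2, -0.8]
opening: 0.002
```

```bash
python3 meas.py w15;  python3 - <<'E'
from h import *
s=manip.read_state(); np.save('pics/w15T.npy',wT(s))
E
```

```text
z 0.13695048913109142 bay [-142.55645425   -0.61850166] [ 3.138 -0.015 -0.067] 0.0018725429672489724 [ 0.48860832  0.15100657 -0.810181  ] 14.95
[322   0] [ 10.  -29.8]
[316  85] [-44.3 -27.4]
[239  82] [-42.3  29. ]
[236   0] [ 9.9 29.2]
```

View pics/w15.png

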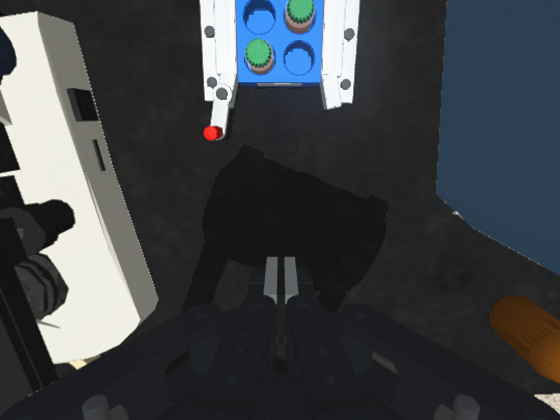

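The rack's rear edge is at −42 to −44 mm, so it is home. The latch is still fully open with the knob at (212,132). To close it I'll straddle the knob with half-open fingers, so the hand stays clear of the microscope.

```bash
python3 - <<'E'
from h import *
T=np.load('pics/w15T.npy')
print('knob',w2b(cast('wrist',[[212,132]],.052,T)[0]))
e=manip.read_state()['ee_pos']; shifts([(-86,37,100),(-86,37,34)],e)
e=np.r_[b2w((-86,37)),.034]
shifts([(-86,27,34),(-86,17,34),(-86,6,34),(-77,-2,34),(-66,-8,34)],e)
E
```

```text
knob [-76.47618783  46.33865395]
(-86, 37, 100) -> [ 0.5196 -0.1024  0.1   ] shift [ 0.389  0.226 -0.247]
(-86, 37, 34) -> [ 0.5196 -0.1024  0.034 ] shift [ 0.389  0.226 -0.687]
(-86, 27, 34) -> [ 0.519  -0.1124  0.034 ] shift [-0.004 -0.067  0.   ]
(-86, 17, 34) -> [ 0.5183 -0.1224  0.034 ] shift [-0.009 -0.133  0.   ]
(-86, 6, 34) -> [ 0.5176 -0.1333  0.034 ] shift [-0.014 -0.206  0.   ]
(-77, -2, 34) -> [ 0.526  -0.1419  0.034 ] shift [ 0.043 -0.263  0.   ]
(-66, -8, 34) -> [ 0.5366 -0.1486  0.034 ] shift [ 0.113 -0.308  0.   ]
```

Emit:
servo_tool --targets '[[-0.05,[0,0,0],0],[-0.05,[0,0,0],0]]'

```text
clock: 15.25
ee_pos: [0.461, -0.1362, 0.1358]
tcp_rot: [3.138, -0.014, -0.067]
contact_force: [0.4, -0.2, 0.3]
opening: 0.421
```

Emit:
servo_tool --targets '[[-0.05,[0.2,0.12,-0.1],0],[-0.05,[0.385,0.225,-0.2],0],[-0.05,[0.385,0.225,-0.25],0],[-0.05,[0.385,0.225,-0.25],0]]'

```text
clock: 15.75
ee_pos: [0.5179, -0.1022, 0.0968]
tcp_rot: [3.139, -0.011, -0.066]
contact_force: [0.4, -0.1, -0.4]
opening: 0.478
```

```bash
python3 meas.py w16
```

```text
z 0.09676854792930248 bay [-87.70331764  37.06398191] [ 3.139 -0.011 -0.066] 0.4779196404784767 [ 0.37526401 -0.0917896  -0.4197882 ] 15.75
[369  18] [ 42.5 -14.9]
[369 164] [-42.2 -21.7]
[292 163] [-41.6  29. ]
[293  19] [41.9 29.3]
```

View pics/w16.png

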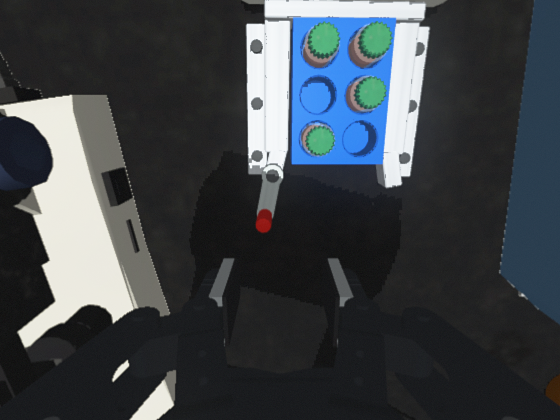

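The knob at (264,225) lies between the fingers' lanes (inner faces near columns 235 and 330), so I can descend.

Emit:
servo_tool --targets '[[-0.05,[0.04,0,-0.15],0],[-0.05,[0.04,0,-0.35],0],[-0.05,[0.04,0,-0.42],0],[-0.05,[0.04,0,-0.42],0]]'

```text
clock: 16.3
ee_pos: [0.5239, -0.1028, 0.0348]
tcp_rot: [3.139, -0.012, -0.067]
contact_force: [0.3, 0.7, 0.4]
opening: 0.473
```

Emit:
servo_tool --targets '[[-0.05,[-0.002,-0.035,0],0],[-0.05,[-0.004,-0.07,0],0],[-0.05,[-0.015,-0.11,0],0],[-0.05,[-0.025,-0.15,0],0]]'

```text
clock: 16.8
ee_pos: [0.5203, -0.1258, 0.0351]
tcp_rot: [3.139, -0.013, -0.067]
contact_force: [2.3, 2.6, 0.1]
opening: 0.469
```

```bash
python3 meas.py w17
```

```text
z 0.03513083849305892 bay [-83.78085642  13.72258289] [ 3.139 -0.013 -0.067] 0.468705697861202 [2.33750147 2.55945362 0.11910624] 16.8
[332   0] [36.2 -7.7]
[369  41] [ 21.3 -23.9]
[369 188] [-41.5 -28.8]
[248 189] [-42.   28.8]
[242   0] [36.2 28.9]
```

View pics/w17.png

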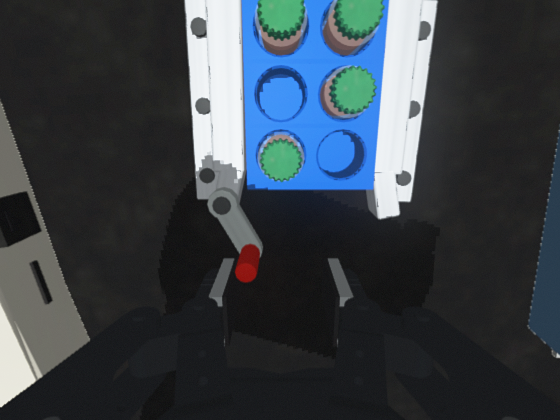

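The latch is following, now about 1.1 rad with the inner finger face against the knob at (247,262). I'll continue inward and forward.

Emit:
servo_tool --targets '[[-0.05,[-0.01,-0.03,0],0],[-0.05,[-0.008,-0.055,0],0],[-0.05,[0.015,-0.085,0],0],[-0.05,[0.04,-0.11,0],0],[-0.05,[0.06,-0.13,0],0]]'

```text
clock: 17.48
ee_pos: [0.5294, -0.1461, 0.035]
tcp_rot: [3.139, -0.012, -0.068]
contact_force: [-1.0, 0.8, -1.1]
opening: 0.469
```

```bash
python3 meas.py w18
```

```text
z 0.03497918465852182 bay [-73.35400393  -5.94311226] [ 3.139 -0.012 -0.068] 0.4687747694356271 [-0.95840838  0.77237077 -1.10400503] 17.475
[338  11] [ 42.7 -30. ]
[330 209] [-41.4 -30.4]
[209 210] [-41.9  28.3]
[194  11] [42.7 28.9]
```

View pics/w18.png

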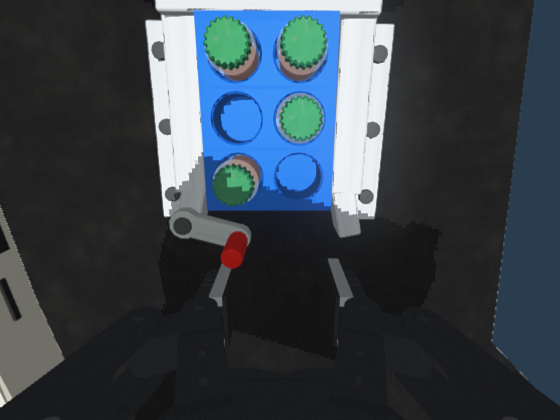

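The latch is now about 0.3 rad, with the left finger's front edge behind the knob. I'll push forward until it closes.

Emit:
servo_tool --targets '[[-0.05,[0.015,-0.008,0],0],[-0.05,[0.03,-0.012,0],0],[-0.05,[0.042,-0.014,0],0],[-0.05,[0.05,-0.015,0],0]]'

```text
clock: 18.02
ee_pos: [0.5368, -0.1486, 0.0348]
tcp_rot: [3.138, -0.011, -0.067]
contact_force: [-10.0, -2.2, 3.7]
opening: 0.474
```

```bash
python3 meas.py w19
```

```text
z 0.03484810831790794 bay [-65.83967238  -7.96770787] [ 3.138 -0.011 -0.067] 0.4736644104573184 [-10.02047873  -2.22794565   3.66617882] 18.025
[191  31] [42.8 28.7]
[333  32] [ 42.5 -30.2]
[325 225] [-42.  -30.3]
[204 224] [-41.4  29.1]
```

View pics/w19.png

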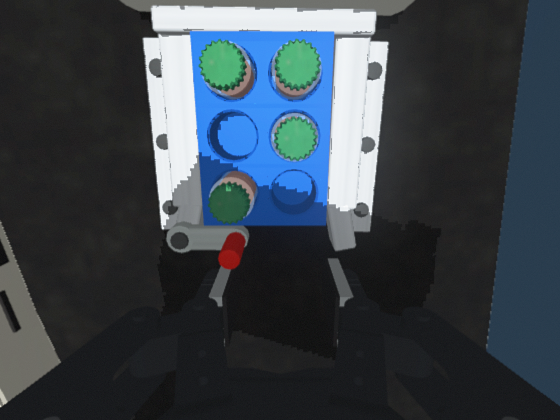

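The latch bar looks parallel to the mouth and the force is 10 N. One more small nudge to confirm it's at its stop.

Emit:
servo_tool --targets '[[-0.05,[0.01,-0.001,0],0],[-0.05,[0.01,-0.001,0],0],[-0.05,[0.01,-0.001,0],0]]'

```text
clock: 18.45
ee_pos: [0.537, -0.1487, 0.0347]
tcp_rot: [3.138, -0.008, -0.067]
contact_force: [-13.8, -0.4, 6.9]
opening: 0.473
```

Emit:
servo_tool --targets '[[-0.05,[-0.06,0.004,0],0],[-0.05,[-0.2,0.013,0.05],0],[-0.05,[-0.3,0.02,0.4],0],[-0.05,[-0.3,0.02,0.7],0],[-0.05,[-0.3,0.02,0.7],0]]'

```text
clock: 19.08
ee_pos: [0.4933, -0.1462, 0.1433]
tcp_rot: [3.136, -0.014, -0.067]
contact_force: [0.2, 0.2, -0.6]
opening: 0.473
```

```bash
python3 meas.py w20;  python3 - <<'E'
from h import *
s=manip.read_state(); np.save('pics/w20T.npy',wT(s))
im=np.load('pics/w20.npz')['im']; cv2.imwrite('pics/w20z.png',cv2.resize(im[:160,200:350],None,fx=3.7,fy=3.7,interpolation=cv2.INTER_CUBIC)[:,:,::-1])
E
```

```text
z 0.14329948025436962 bay [-109.39380072   -8.47167495] [ 3.136 -0.014 -0.067] 0.47291509448758523 [ 0.23166076  0.23560352 -0.61938946] 19.075
[309   5] [ 41.9 -29.6]
[307 128] [-41.8 -30.1]
[231 128] [-41.8  29.1]
[226   5] [41.9 29. ]
```

View pics/w20z.png

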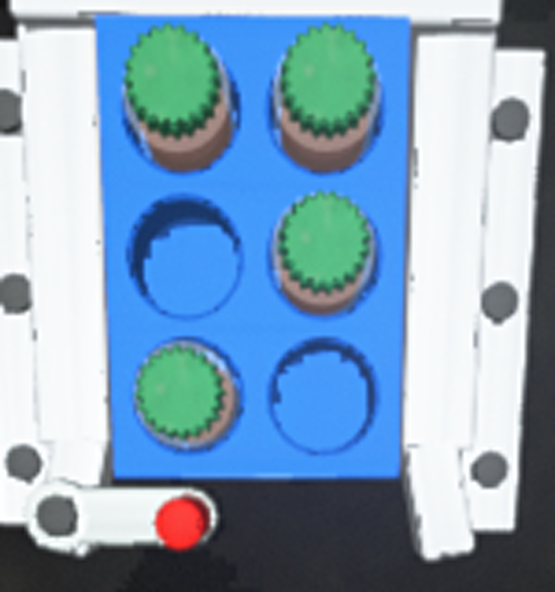

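The latch bar lies across the mouth behind the rack (pivot (57,515), knob (182,523) in the zoom), and all four vials are upright. I'll compute the angle and check the bystanders.

```bash
python3 - <<'E'
from h import *
T=np.load('pics/w20T.npy'); a=lambda P:(np.array(P,float)+.5)/3.7-.5+np.array([200,0])
p=w2b(cast('wrist',a([[57,515]]),.028,T)[0]); k=w2b(cast('wrist',a([[182,523]]),.052,T)[0]); print(p,k,np.arctan2(-(k-p)[0],-(k-p)[1]))
im,_=snap('top','top20'); i0=np.load('pics/top0.npz')['im']
cv2.imwrite('pics/cmp.png',np.vstack([i0[95:295,140:420],im[95:295,140:420]])[:,:,::-1])
s=manip.read_state(); print(s['joint_velocities'].round(3),s['clock'])
E
```

```text
[-51.13834167  42.4267753 ] [-51.29988068  13.71157494] 0.005625498144614531
[ 0.001  0.023  0.02   0.001 -0.001  0.001] 19.175
```

View pics/cmp.png

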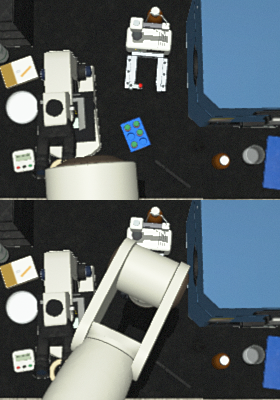

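Latch angle is about 0.006 rad and the rack is home. The timer, pen, bottle and beaker appear in the same places before and after. The robot touches nothing, so I'll hand in.

```bash
python3 -c "
from plant import manip
print(manip.close_job())"
```

```text
the job is handed in; nothing more can be done
None
```

The rack is loaded and the latch is closed behind it. I handed the job in at about 19 s; no verdict is reported.

**What I did:**
1. Swung the latch open to its stop, about 1.75 rad, with the shut fingertips.
2. Straddled the rack on the worktop, pinched it lightly (about 20 N), and turned and slid it until it was square and centred. It was never lifted.
3. Pushed its rear face between the rails until the force rose to 18 N with no further motion.
4. Swung the latch closed with one fingertip until it met its stop at about 14 N.

**Last checks, from the wrist and top cameras:**

| Item | Reading |
|---|---|
| Rack in the bay frame | x about 0 mm, y about −0.4 mm, square to the rails |
| Latch angle | about 0.006 rad |
| Vials | all four upright in their holes |
| Bystanders | all four look to be in the same place as at the start (by eye, top view) |
| Robot | clear of everything, contact force at noise level |

No check failed. Two things departed from a clean push:
- **Latch force:** opening it pressed the stop with about 31 N for a moment before I backed off.
- **Rack alignment:** squaring it used a light two-finger pinch, not only pushing from one side.

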